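Put a light-sensitive sample away in the roll-top store

ROBOT

A 6-joint arm with a two-finger parallel gripper is mounted at the origin on a cart in front of the work surface, level with it; the furniture and walls round the work are solid. World frame = base frame: x ahead of the robot, y to its left, z up, the work surface at z = 0. Lengths are in mm, angles in rad, forces in N, time in s.
With the tool pointing down it reaches from about 325 to 875 mm from the base axis. Payload 4.4 kg.
Tool frame: the origin (TCP) lies on the centre line of the jaws, within the pads' length; the fingertips stand ahead of it and the grasp point (between the pads) lies 6 mm ahead of it (ctrl.tcp_to_tips is the z of the fingertips in the tool frame, in mm); z points along the fingers, y is the direction in which the jaws open and shut (so a half turn about z gives the same grasp; the last joint's range is limited). The gripper opens to 85 mm and grips with 20 to 120 N. Pads are 22 mm wide; open, the fingers measure 114 mm over their backs; the gripper's body (76 mm by 85 mm) begins 54 mm behind the grasp point. The pads swing forward as they close: fully open they stand 13 mm farther back than shut.
Start: joints at [-1.321, 0.207, 1.542, -0, 1.393, -0.15], TCP at [224.327, -529.438, 256.282] pointing down, gripper open.
Joint ranges: [-2.73, 2.73], [-0.86, 2.22], [0.23, 2.46], [-1.11, 4.25], [0.08, 2.63], [-2.82, 2.82]. Speed limits (rad/s): [2.79, 2.79, 3.14, 3.14, 3.14, 3.14].

INTERFACE

Orientations are given as a 3x3 rotation matrix whose columns are the frame's x, y, z axes.
In Python, from plant import ctrl, sensors, optics gives the robot as it stands. Calls block until the motion is done:
- ctrl.move_ptp(position, orientation): joint-space move of the TCP to a pose.
- ctrl.move_l(position, rot=None, vel=150, threshold=None): straight line of the TCP; rot=None keeps the orientation; vel is the mean speed in mm/s. With threshold (N) it stops when the force on the tool has changed by that much, and returns True; else False.
- ctrl.set_joints(angles): joint-space move.
- ctrl.gripper_to(opening, force=None): finger opening in mm; force is the grip in N (None keeps the last); returns when the fingers have stopped.
- ctrl.hold(seconds).
- ctrl.solve_ik(position, orientation): joint angles nearest the present ones, or None.
- sensors.read_state(): the state.
- optics.grab_frame(name): name is "scene" or "top" or "wrist"; returns (picture, depth): 400x640x3 uint8, red, green, blue; 400x640 float32, mm along the optical axis (not along the pixel's ray), 0 where there is no reading.
- optics.camera_params(name): a dict with "mtx" (3x3 intrinsics, pixels), "R" (3x3) and "t" (3): a world point X has camera coordinates R X + t; the wrist camera has in their place "T_tool_cam" (4x4, takes a point from camera to tool coordinates, whose origin is the TCP and whose axes are the flange's). Camera axes: x right, y down, z forward; pixel columns grow to the right and rows downward; lengths in mm; the calibration is good to about 2 mm. A picture is of the moment at which its call begins: read the wrist's pose just before it. camera_params takes no time and is no camera call.
A pose or a line that the arm cannot do raises ctrl.MotionError and nothing moves.
- ctrl.finish_job(): hands the job in, once; it reports no verdict.
The state is a dict: "t": time; "q": joint angles; "qvel": joint speeds; "tau": joint torques, N m; "eef_pos": TCP position; "eef_rot": TCP orientation; "force": force on the tool from outside, world axes, zero at the start; "wrist_torque": the same for the moment, N m; "grip_width": finger opening in mm.
Only numpy, scipy, OpenCV 4.12 (cv2) and the standard library are available. Lean on these libraries where they do the work, as an engineer would, in place of code of your own. Each camera call takes 0.05 s, during which the arm holds its last target.

TASK

The amber vial left out at the front of the bench, in a row with the blue-capped bottle and the beaker, belongs in the roll-top sample store: roll the store's slatted door fully open, stand the vial upright on the floor inside and let go of it, then roll the door fully shut again. Leave the vial that already stands in the store on its feet where it is, and do not shift the other things on the bench.

Things in the scene. Friction and masses are not known exactly. Their poses are not given: they have to be found in the camera images.
- sample_store: Fixed grey roll-top cabinet, 270 x 214 x 180 mm (x, y, z). Origin: centre of its underside; own +x points to its back, -x to its front (roughly facing the robot), +z up. Two round-topped side cheeks, 12 mm thick, inner faces at y = +-95 mm, carry a circular track; the track's axis runs along y through (0, 0, 45 mm).
- store_floor (a point): Centre of the store's flat rubber floor, on its top, 12 mm above the store's origin (axes as the store). The floor runs from x = -110 to +106 mm. In front a fixed sill, x = -118 to -110 mm, stands 76 mm above the floor; a fixed rear hood covers the back, its front edge at x = +34 mm, 140 mm above the floor. With the door open all between sill and hood edge is clear from above.
- tambour (a joint): The slatted aluminium door (13 slats, outer radius 125 mm) rolling on the track about the axis through (0, 0, 45 mm) along the store's +y. rad: 0 = fully shut, leading slat down at the front sill; grows as the pull bar goes up and back over the top; 1.5 = fully open, stop. It stays where it is left; moving it takes about 3 to 5 N at the pull bar.
- pull_bar (a point): Centre of the door's pull bar: a round steel bar 11 mm thick, along the store's y, 120 mm long between two end posts, standing 37 mm off the slats (162 mm from the track's axis). At joint value q it lies at store x = -162 cos(0.445 + q) mm, z = 45 + 162 sin(0.445 + q) mm.
- vial_out_mid (a point): The amber glass vial with black cap that stands out at the front of the bench, in a row with the media bottle and the beaker: 24 mm across, 72 mm high, about 30 g. This point is its centre, 36 mm above its underside; z is its long axis.
- vial_in_mid (a point): A like amber vial (22 mm across, 70 mm high) already standing towards the back of the store's floor. This point is its centre, 35 mm above its underside. It must stay standing where it is.
- torsion_tester: Fixed beige bench instrument to the right of the store: base 240 x 124 mm (x, y), a tall round-topped body with a carrying grip up to 285 mm above the bench. Origin at the middle of its underside; it does not move. Keep the hand clear of it on the way between store and vial.
- media_bottle: Clear bottle with a wide blue cap, 56 mm across, 104 mm high; origin at its underside. Bystander.
- beaker: Empty clear beaker, 64 mm across, 82 mm high; origin at its underside. Bystander.
- timer: Flat white bench timer 58 x 58 x 18 mm lying on the bench; origin at its underside. Bystander.
- tape_roll: Roll of tape lying flat, 68 mm across, 19 mm high; origin at its underside. Bystander.
- marker: Black marker pen lying on the bench, 126 mm long along its own x, 14 mm thick; origin at its underside. Bystander.
Not all that is in view belongs to the job. What is shaped like the part that bears vial_out_mid but purple is not meant.

How it is judged:
By the outcome, as a careful person would: the job done as asked, in the order asked, and still so for the second after the job is handed in, with the robot touching nothing.
It also fails if it takes over 72 s, if anything falls off the work surface, if the arm or the gripper's body presses on something with over 40 N, if the wrist force passes 120 N, or if a joint passes its speed limit or range.

## Working session

There is one attempt and no reset: what is moved stays moved. The work goes in short steps, each a Python script; the robot and the scene stay as the last script left them, time stands still between calls to the robot, and variables do not carry over. Pictures are saved under pics/ and viewed, and the job is handed in when it is done.

```bash
ls; mkdir -p pics
cat > h.py <<'E'
import numpy as np, cv2
from plant import ctrl, sensors, optics
def grab(n,save=None):
    p,d=optics.grab_frame(n)
    if save: cv2.imwrite('pics/'+save+'.png',p[:,:,::-1])
    return p,d
def camw(n):
    c=optics.camera_params(n)
    if 'R' in c: return np.array(c['mtx']),np.array(c['R']),np.array(c['t'])
    s=sensors.read_state();T=np.array(c['T_tool_cam']);Rt=np.array(s['eef_rot']);pt=np.array(s['eef_pos'])
    Rwc=Rt@T[:3,:3];o=Rt@T[:3,3]+pt
    return np.array(c['mtx']),Rwc.T,-Rwc.T@o
def cloud(d,cam):
    K,R,t=cam;v,u=np.mgrid[0:d.shape[0],0:d.shape[1]]
    X=np.stack([(u-K[0,2])/K[0,0]*d,(v-K[1,2])/K[1,1]*d,d],-1)
    W=(X-t.ravel())@R
    W[d<=0]=np.nan
    return W
def proj(P,cam):
    K,R,t=cam;c=R@np.asarray(P,float)+t.ravel();p=K@c;return p[:2]/p[2]
def ray(u,v,z,cam):
    K,R,t=cam;o=-R.T@t.ravel();dr=R.T@np.linalg.solve(K,[u,v,1]);return o+dr*(z-o[2])/dr[2]
E
python3 - <<'E'
from h import *
for n in("scene","top"):
    p,d=grab(n,n);W=cloud(d,camw(n));np.savez(n,p=p,d=d,W=W)
    K,R,t=camw(n);print(n,(-R.T@t.ravel()).round(),K[0,0])
print(sensors.read_state(),ctrl.tcp_to_tips)
print(optics.camera_params("wrist"))
E
```

```text
pics
scene [420. 483. 834.] 365.9844597930757
top [-223.  -37. 1049.] 408.75050236817765
{'t': 0.1, 'q': array([-1.32047173e+00,  2.07361595e-01,  1.54284490e+00, -2.89750919e-06,
        1.39346345e+00, -1.50478983e-01]), 'qvel': array([ 0.00032258, -0.00048636, -0.00254641,  0.0007688 ,  0.00111663,
        0.00145214]), 'tau': array([-4.94204105e-04, -3.84093082e+01, -2.92549807e+01, -4.00582367e-04,
        4.81320138e-03,  1.48702759e-05]), 'eef_pos': array([ 224.18173329, -528.80711631,  255.21054416]), 'eef_rot': array([[ 9.20747646e-01,  3.90158307e-01, -5.17344622e-04],
       [ 3.90158528e-01, -9.20745500e-01,  2.01183231e-03],
       [ 3.08590353e-04, -2.05423628e-03, -9.99997842e-01]]), 'force': array([-0.50625919, -0.31454203, -0.58212187]), 'wrist_torque': array([0.04003225, 0.00036604, 0.02081333]), 'grip_width': 85.03915527485762} 25.0
{'mtx': array([[288.96948381,   0.        , 319.52073786],
       [  0.        , 288.96948381, 196.23595816],
       [  0.        ,   0.        ,   1.        ]]), 'T_tool_cam': array([[-1.49201753e-04, -9.51562311e-01, -3.07455925e-01,
         7.96914117e+01],
       [ 9.99999785e-01, -3.38066600e-04,  5.61022572e-04,
         8.97057630e-01],
       [-6.37788515e-04, -3.07455776e-01,  9.51562157e-01,
        -1.16602115e+02],
       [ 0.00000000e+00,  0.00000000e+00,  0.00000000e+00,
         1.00000000e+00]])}
```

View pics/scene.png

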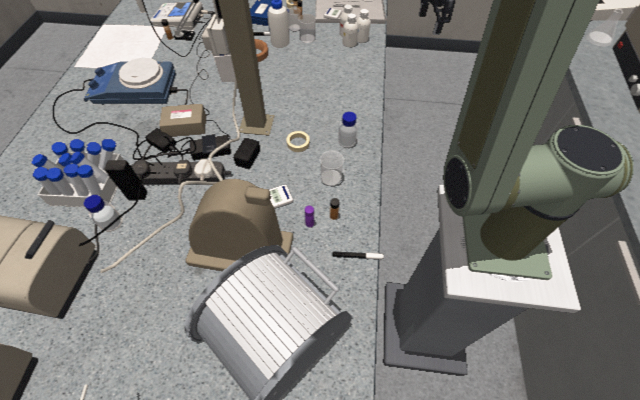

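View pics/top.png

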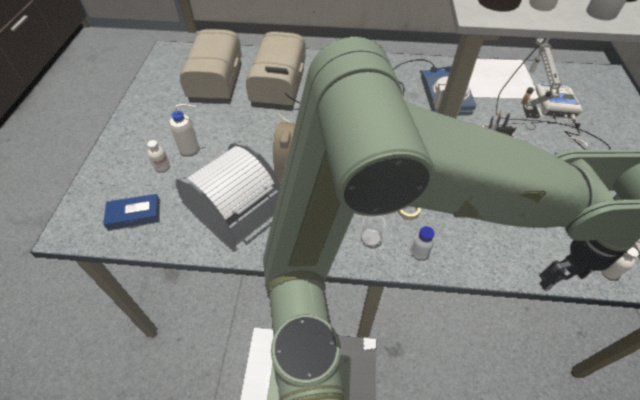

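The scene view shows the store at about (270,320), the tester at (240,230) and the marker at (357,255). Candidates for the vial:
- Amber with black cap at (334,208), in a row with the beaker (332,168) and the bottle (347,130).
- Purple look-alike at (310,215), the decoy.
- Small brown bottle at (167,30), far back.

I choose (334,208) and will check it in a close crop.

Run:
```python
from h import *
z=np.load('scene.npz');p,d,W=z['p'],z['d'],z['W']
c=p[150:290,180:400,::-1];cv2.imwrite('pics/crop1.png',cv2.resize(c,None,fx=3.6,fy=3.6,interpolation=cv2.INTER_CUBIC))
for (u,v) in [(334,208),(334,202),(334,216),(310,215),(332,168),(347,130),(347,117),(357,255),(280,196),(298,141),(240,230),(315,275),(262,247),(345,313),(268,395),(195,325)]:
    print((u,v),W[v,u].round(),p[v,u])
cam=camw('scene')
# vial points
sub=W[195:225,322:346].reshape(-1,3);
m=(sub[:,2]>15);s=sub[m];print(len(s),np.nanmedian(s,0),np.nanmin(s,0),np.nanmax(s,0))
# store points: slats outer
```

```text
(334, 208) [433.  -6.  62.] [32 16  7]
(334, 202) [434. -16.  73.] [77 73 68]
(334, 216) [431.  -7.  21.] [85 57 34]
(310, 215) [490.  21.  60.] [62 30 79]
(332, 168) [ 453. -175.    8.] [167 166 164]
(347, 130) [ 421. -264.   74.] [172 169 167]
(347, 117) [ 425. -282.  107.] [ 37  44 154]
(357, 255) [365.  92.  14.] [54 52 46]
(280, 196) [582. -55.  16.] [235 233 224]
(298, 141) [ 566. -270.    2.] [146 147 146]
(240, 230) [610. 155. 198.] [78 69 59]
(315, 275) [461. 150.   0.] [170 171 170]
(262, 247) [569. 165. 153.] [65 65 66]
(345, 313) [388. 268. 118.] [66 64 66]
(268, 395) [507. 427. 137.] [62 62 63]
(195, 325) [680. 321.  91.] [62 61 61]
165 [431.96429934 -11.30425139  59.7071048 ] [420.35949668 -30.71221037  15.31665761] [443.65184563  -5.84331396  76.44988091]
```

View pics/crop1.png

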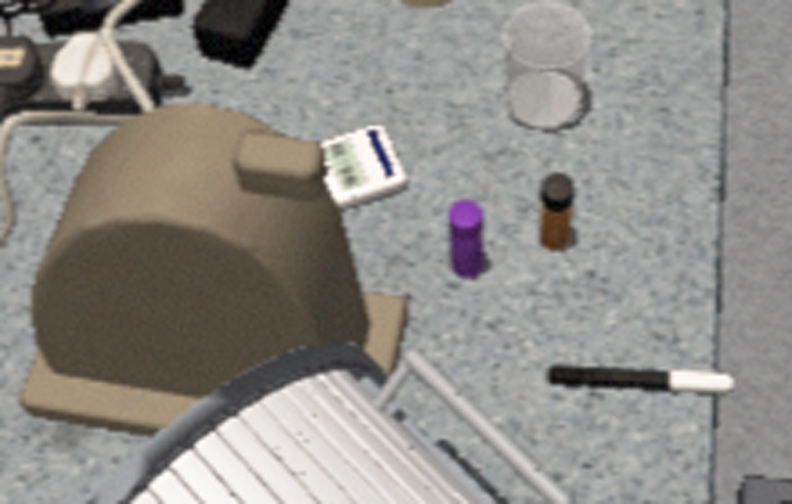

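The crop confirms the amber, black-capped vial at scene (334,208), separate from the purple one at (310,215). Next is the store pose.

Run:
```python
from h import *
from scipy.optimize import least_squares
for n,box in(('scene',(190,355,240,400)),('top',(170,285,140,250))):
    z=np.load(n+'.npz');p,d,W=z['p'],z['d'],z['W']
    u0,u1,v0,v1=box
    P=W[v0:v1,u0:u1].reshape(-1,3);C=p[v0:v1,u0:u1].reshape(-1,3).astype(int)
    br=C.mean(1)
    ok=(P[:,2]>60)&(P[:,2]<185)&(P[:,0]>350)&(P[:,0]<760)&(P[:,1]>120)&(P[:,1]<480)
    S=P[ok&(br>140)];
    f=lambda q:np.hypot(np.cos(q[0])*(S[:,0])+np.sin(q[0])*(S[:,1])-q[1],S[:,2]-45-q[2])-125
    r=least_squares(f,[0.3,600,0],loss='soft_l1',f_scale=3)
    a,c,dz=r.x;print(n,len(S),'yaw',a,'c',c,dz,'res',np.median(abs(f(r.x))))
    A=P[ok];xs=np.cos(a)*A[:,0]+np.sin(a)*A[:,1]-c;ys=-np.sin(a)*A[:,0]+np.cos(a)*A[:,1]
    rad=np.hypot(xs,A[:,2]-45)
    m=(rad<138)&(rad>115)
    h,e=np.histogram(ys[m],bins=np.arange(0,450,6));bb=br[ok][m]
    for i in range(len(h)):
        if h[i]: 
            k=(ys[m]>=e[i])&(ys[m]<e[i+1]);print(e[i],h[i],int(np.median(bb[k])),round(np.median(rad[m][k]),1),end=' | ')
    print()
    m=(rad>150)&(rad<175); B=np.c_[xs,ys,A[:,2]][m]
    print('bar',len(B),np.median(B,0), np.median(rad[m]),B.min(0),B.max(0), 'ang',np.median(np.arctan2(B[:,2]-45,-B[:,0])))
```

```text
scene 10774 yaw 0.8941532310461603 c 564.5972422154138 0.06107674787083077 res 1.1161900935313582

bar 369 [-126.34112364 -231.82261688  146.42267865] 162.70578989372999 [-133.66404226 -344.67126026  135.73568726] [ -87.86632354 -170.17338556  169.72381323] ang 0.6735050380102052
top 3645 yaw 0.8993341529750741 c 566.6540373545349 -0.22278387241162595 res 1.4266440743135576

bar 256 [-130.53857839 -262.19369501  146.49802665] 165.77820566731305 [-138.77699042 -358.90815865  133.31632213] [ -91.13624856 -171.01469776  184.16796344] ang 0.6614400266256832
```

Run:
```python
from h import *
for n,box,a,c in(('scene',(180,380,230,400),.8942,564.6),('top',(170,300,140,250),.8993,566.65)):
    z=np.load(n+'.npz');p,d,W=z['p'],z['d'],z['W']
    u0,u1,v0,v1=box
    P=W[v0:v1,u0:u1].reshape(-1,3);br=p[v0:v1,u0:u1].reshape(-1,3).mean(1)
    ok=(P[:,2]>20)&(P[:,2]<215)
    A=P[ok];bb0=br[ok];xs=np.cos(a)*A[:,0]+np.sin(a)*A[:,1]-c;ys=-np.sin(a)*A[:,0]+np.cos(a)*A[:,1]
    rad=np.hypot(xs,A[:,2]-45)
    m=(rad<140)&(rad>115)&(A[:,2]>100)
    for e in range(-400,-120,4):
        k=m&(ys>=e)&(ys<e+4)
        if k.sum()>3:print(e,k.sum(),int(np.median(bb0[k])),round(np.median(rad[k]),1),end=' | ')
    print()
    m=(rad>150)&(rad<175)&(ys<-170)&(ys>-380)&(xs<-80);print('ycentroid')
    for e in range(-380,-160,10):
        k=m&(ys>=e)&(ys<e+10)
        if k.sum()>0:print(e,k.sum(),np.median(xs[k]).round(),np.median(A[k,2]).round(),np.median(rad[k]).round(),int(np.median(bb0[k])),end=' | ')
    print()
```

```text
-400 14 72 127.6 | -396 10 71 127.3 | -392 15 70 128.8 | -388 16 71 128.5 | -384 14 71 126.8 | -380 12 72 130.1 | -376 13 71 124.7 | -372 14 71 128.5 | -368 14 71 127.4 | -364 14 71 126.6 | -360 19 70 131.7 | -356 18 70 131.1 | -352 19 68 133.8 | -348 14 68 134.7 | -344 95 137 135.2 | -340 223 133 135.3 | -336 231 114 135.5 | -332 553 79 131.5 | -328 257 152 125.2 | -324 192 228 124.5 | -320 202 225 124.8 | -316 198 223 124.4 | -312 195 227 124.7 | -308 198 225 124.6 | -304 211 227 124.5 | -300 205 223 124.5 | -296 206 219 124.7 | -292 213 224 124.9 | -288 202 227 124.6 | -284 218 225 124.5 | -280 211 223 124.5 | -276 214 225 124.8 | -272 207 224 124.7 | -268 221 222 124.5 | -264 214 224 124.6 | -260 218 221 124.4 | -256 214 222 124.6 | -252 228 220 124.5 | -248 213 223 124.7 | -244 225 223 124.6 | -240 223 225 124.8 | -236 226 225 124.6 | -232 222 222 124.6 | -228 237 226 124.7 | -224 224 226 124.6 | -220 239 227 124.6 | -216 233 222 124.5 | -212 232 227 124.7 | -208 242 226 124.7 | -204 236 225 124.6 | -200 241 225 124.6 | -196 242 226 124.5 | -192 249 226 124.9 | -188 243 226 124.
[... 1834 characters left out ...]
68 80 224 124.4 | -164 79 223 124.5 | -160 80 222 124.3 | -156 71 221 125.0 | -152 78 221 124.5 | -148 72 203 125.1 | -144 38 151 133.6 | -140 97 117 134.6 | -136 94 90 134.9 | -132 241 90 129.6 | 
ycentroid
-360 37 -116.0 164.0 164.0 86 | -350 53 -102.0 172.0 165.0 88 | -300 11 -132.0 144.0 165.0 160 | -290 12 -134.0 146.0 167.0 170 | -280 13 -134.0 145.0 166.0 163 | -270 15 -133.0 144.0 166.0 161 | -260 10 -132.0 145.0 165.0 171 | -250 13 -133.0 145.0 166.0 165 | -240 14 -133.0 146.0 167.0 162 | -230 11 -133.0 146.0 166.0 171 | -220 14 -133.0 146.0 167.0 164 | -210 14 -133.0 146.0 166.0 166 | -200 14 -132.0 146.0 167.0 175 | -190 14 -133.0 145.0 165.0 160 | -180 18 -133.0 146.0 167.0 152 |
```

```bash
cat >> h.py <<'E'
A=.896;O=np.array([538.,294.,0.])
ex=np.array([np.cos(A),np.sin(A),0]);ey=np.array([-np.sin(A),np.cos(A),0]);ez=np.array([0,0,1.])
def S2W(x,y,z): return O+x*ex+y*ey+z*ez
def W2S(P): P=np.asarray(P)-O; return np.stack([P@ex,P@ey,P@ez],-1)
def barpose(q,lean,back=0.,dr=0.,flip=1,y=0):
    th=.445+q
    g=S2W(-(162+dr)*np.cos(th),y,45+(162+dr)*np.sin(th))
    z=np.sin(lean)*ex-np.cos(lean)*ez      # tool points down and toward back
    x=flip*ey; R=np.stack([x,np.cross(z,x),z],1)
    return g-z*(6+back),R
def downR(xdir):
    z=-ez;x=np.asarray(xdir,float);x/=np.linalg.norm(x);return np.stack([x,np.cross(z,x),z],1)
E
python3 - <<'E'
from h import *
f=lambda v:None if v is None else np.round(v,2)
for flip in(1,-1):
  for q,l in((0,.9),(0,.6),(.2,.7),(.2,.5),(.2,.3),(.8,.3),(.8,.0),(1.5,0),(1.5,-.2)):
    print(flip,q,l,f(ctrl.solve_ik(*barpose(q,l,flip=flip))),f(ctrl.solve_ik(*barpose(q,l,back=80,flip=flip))) is not None)
print('place',f(ctrl.solve_ik(S2W(-38,0,66),downR(-ex))),f(ctrl.solve_ik(S2W(-38,0,66),downR(ey))),f(ctrl.solve_ik(S2W(-38,0,66),downR(ex))))
for xd in([1,0,0],[-1,0,0]):print('pick',f(ctrl.solve_ik([433,-16,52],downR(xd))))
# tester extents
z=np.load('scene.npz');W=z['W'].reshape(-1,3);s=W2S(W)
m=(W[:,2]>30)&(W[:,0]>400)&(W[:,0]<760)&(W[:,1]>-80)&(W[:,1]<240)&(s[:,1]<-112)
print('tester',np.nanpercentile(W[m],[1,50,99],axis=0).round())
m2=m&(W[:,2]>200);print(np.nanpercentile(W[m2],[0,50,100],axis=0).round())
E
```

```text
1 0 0.9 [-0.3   0.07  2.36  1.31  0.85 -2.19] True
1 0 0.6 [-0.11 -0.01  2.24  0.79  0.74 -1.56] True
1 0.2 0.7 [-0.13 -0.05  2.24  0.91  0.77 -1.65] True
1 0.2 0.5 [-0.01 -0.03  2.14  0.56  0.8  -1.25] True
1 0.2 0.3 [ 0.09  0.02  2.02  0.27  0.9  -0.95] True
1 0.8 0.3 [ 0.21  0.09  1.82  0.22  1.01 -0.78] True
1 0.8 0.0 [ 0.31  0.23  1.62 -0.    1.29 -0.58] True
1 1.5 0 [ 0.4   0.44  1.35 -0.    1.35 -0.49] True
1 1.5 -0.2 [ 0.44  0.56  1.18 -0.09  1.57 -0.44] True
-1 0 0.9 [-0.3   0.07  2.36  1.31  0.85  0.95] True
-1 0 0.6 [-0.11 -0.01  2.24  0.79  0.74  1.58] True
-1 0.2 0.7 [-0.13 -0.05  2.24  0.91  0.77  1.5 ] True
-1 0.2 0.5 [-0.01 -0.03  2.14  0.56  0.8   1.89] True
-1 0.2 0.3 [0.09 0.02 2.02 0.27 0.9  2.19] True
-1 0.8 0.3 [0.21 0.09 1.82 0.22 1.01 2.36] True
-1 0.8 0.0 [ 0.31  0.23  1.62 -0.    1.29  2.56] True
-1 1.5 0 [ 0.4   0.44  1.35 -0.    1.35  2.65] True
-1 1.5 -0.2 [ 0.44  0.56  1.18 -0.09  1.57  2.7 ] True
place [ 0.33  0.44  1.68 -0.    1.03 -2.14] [ 0.33  0.44  1.68 -0.    1.03 -0.57] [ 0.33  0.44  1.68 -0.    1.03  1.  ]
pick [-0.24  0.21  2.04 -0.    0.9   1.33]
pick [-0.24  0.21  2.04 -0.    0.9  -1.81]
tester [[483. -17.  32.]
 [628. 148. 195.]
 [752. 168. 286.]]
[[549.  75. 200.]
 [615. 130. 253.]
 [706. 157. 288.]]
```

Run:
```python
from h import *
ctrl.move_ptp([380,40,420],downR(ey))
ctrl.move_ptp(*barpose(.2,.5,back=110))
ctrl.hold(.2)
cam=camw('wrist');p,d=grab('wrist','w1');W=cloud(d,cam);np.savez('w1',p=p,W=W)
p2,d2=grab('scene','s2')
print(sensors.read_state()['t'],sensors.read_state()['eef_pos'],barpose(.2,.5,back=110)[0])
g=S2W(-162*np.cos(.645),0,45+162*np.sin(.645));print(proj(g,cam))
s=W2S(W);rad=np.hypot(s[...,0],s[...,2]-45)
m=(rad>150)&(rad<175)&(s[...,2]>100)
q=s[m];print(len(q),np.median(q,0),np.percentile(q,[2,98],axis=0).round(),np.median(np.arctan2(q[:,2]-45,-q[:,0])),np.median(rad[m]))
m=(rad>118)&(rad<132)&(p.mean(2)>150)&(s[...,2]>60);print('slat rad',np.median(rad[m]))
```

```text
3.45 [423.28627167 149.30762875 245.43437929] [422.3812302  149.49294558 244.19372422]
[317.82707776 196.39374321]
4552 [-128.51436231 -109.85550356  145.65608286] [[-152. -143.  107.]
 [ -93.   60.  187.]] 0.6657326568879796 163.9956998810124
slat rad 123.57847946007583
```

View pics/w1.png

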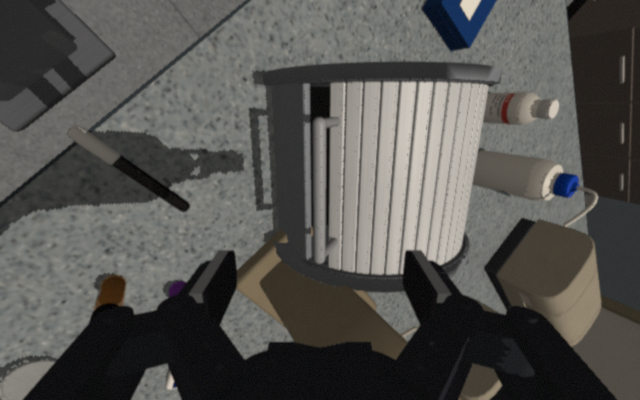

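View pics/s2.png

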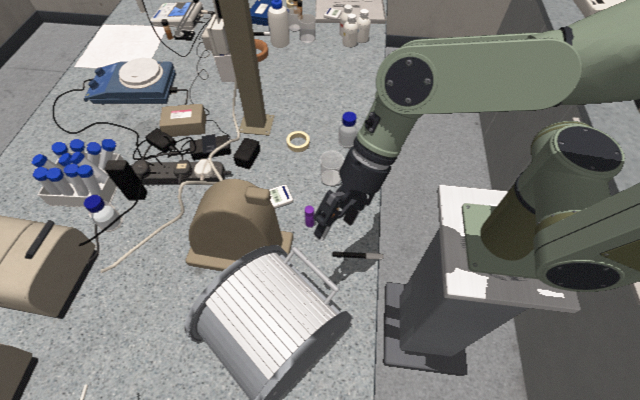

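The bar shows at (320, 122–262) in the wrist image, midway between the finger tips. The predicted centre (318,196) matches, and a dark gap at (320,97) shows the door slightly open (q ≈ 0.2). Now I grip the bar.

Run:
```python
from h import *
ctrl.gripper_to(45,25)
print(ctrl.move_l(*barpose(.2,.5,back=0),vel=100,threshold=12))
s=sensors.read_state();print(s['t'],s['eef_pos'],s['force'])
ctrl.gripper_to(5,25)
s=sensors.read_state();print(s['grip_width'],s['force'],s['t'])
p,d=grab('wrist','w2')
```

```text
False
5.175 [455.72729909 190.56414306 148.22058487] [-0.69834638 -0.56064465  0.23789689]
9.93323754558672 [-1.18000732 -1.19244397  2.37974225] 5.575
```

View pics/w2.png

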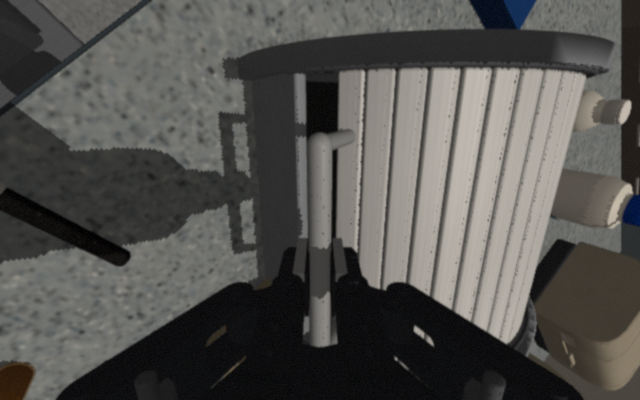

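The bar is gripped between the pads at (320,265), width 10 mm. Now I roll it open.

Run:
```python
from h import *
for q in np.r_[np.linspace(.2,1.5,9)[1:],1.52]:
    lean=np.interp(q,[.2,.9],[.5,0])
    h=ctrl.move_l(*barpose(q,lean),vel=90,threshold=40)
    s=sensors.read_state();P=s['eef_pos']+6*np.array(s['eef_rot'])[:,2];b=W2S(P)
    print(round(q,2),h,b.round(1),'q=',round(np.arctan2(b[2]-45,-b[0])-.445,3),'r',round(np.hypot(b[0],b[2]-45),1),s['force'].round(1),round(s['grip_width'],1),round(s['t'],1))
    if h:break
```

```text
0.36 False [-111.7   -0.3  162.9] q= 0.368 r 162.5 [-4.4 -3.4  8.3] 9.8 6.1
0.52 False [-90.8  -0.3 180.2] q= 0.534 r 162.8 [-4.7 -2.6  9.1] 9.7 6.5
0.69 False [-67.4  -0.3 193.5] q= 0.7 r 163.1 [-2.  -0.1  9.2] 10.1 7.0
0.85 False [-4.240e+01 -2.000e-01  2.027e+02] q= 0.863 r 163.3 [-1.   0.9  7.7] 9.5 7.4
1.01 False [-1.670e+01 -2.000e-01  2.072e+02] q= 1.023 r 163.0 [1.  0.6 5.9] 10.1 7.9
1.18 False [ 9.200e+00 -1.000e-01  2.073e+02] q= 1.182 r 162.5 [1.8 3.  3.6] 9.9 8.3
1.34 False [ 3.460e+01 -1.000e-01  2.035e+02] q= 1.341 r 162.2 [1.9 2.9 3. ] 10.2 8.8
1.5 False [ 59.5  -0.  195.3] q= 1.503 r 161.7 [3.9 2.8 1.8] 10.1 9.2
1.52 False [ 61.5  -0.  194.6] q= 1.516 r 161.7 [ 1.2 -0.   4.7] 10.4 9.4
```

Run:
```python
from h import *
for q in(1.54,1.57):
    h=ctrl.move_l(*barpose(q,0),vel=40,threshold=25);s=sensors.read_state();print(h,s['force'])
    if h:break
ctrl.gripper_to(40)
p0=np.array(sensors.read_state()['eef_pos'])
ctrl.move_l(p0+[0,0,100],vel=150)
# look from above front, camera toward the robot (-x of store)
ctrl.move_ptp(S2W(-30,0,330),downR(-ex))
ctrl.hold(.2)
cam=camw('wrist');p,d=grab('wrist','w3');np.savez('w3',p=p,W=cloud(d,cam),R=cam[1],t=cam[2],K=cam[0])
p,d=grab('scene','s3');print(sensors.read_state()['t'])
```

```text
False [-7.31312393 -7.37562438 12.79454478]
True [-2.1675115  -1.54425923  5.67842286]
12.8667
```

View pics/w3.png

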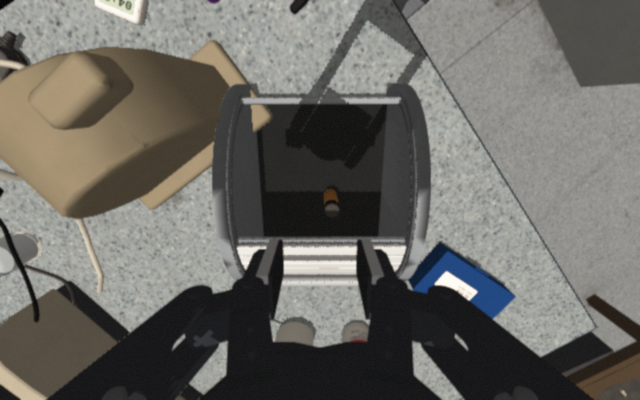

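View pics/s3.png

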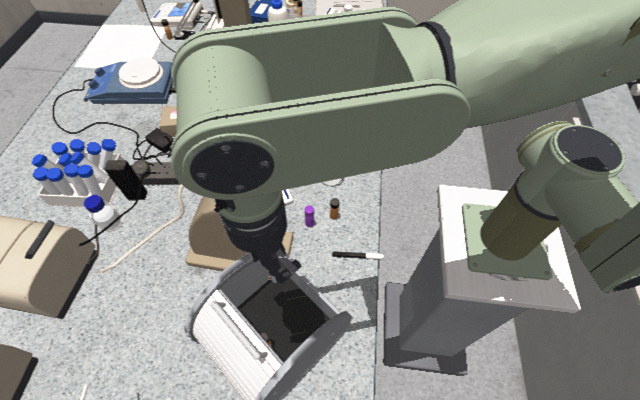

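Wrist view: the interior is clear between sill (row 100) and slats (row 240), and the inner vial stands at (331,203). I locate that vial and the door edge.

Run:
```python
from h import *
z=np.load('w3.npz');p,W=z['p'],z['W'];cam=(z['K'],z['R'],z['t']);s=W2S(W)
for v,u in((196,331),(204,331),(210,332),(212,331),(242,331),(237,331),(100,320),(150,320),(99,331),(102,331)):print((u,v),s[v,u].round(),p[v,u])
c=s[185:222,318:345].reshape(-1,3);m=(c[:,2]>60)&(c[:,2]<95);print('top',m.sum(),np.median(c[m],0))
m=(c[:,2]>18)&(c[:,2]<80);print('body',m.sum(),np.median(c[m],0))
f=s[120:180,280:370].reshape(-1,3);print('floor z',np.nanmedian(f[:,2]))
for u in(290,320,331):print([s[v,u].round().tolist() for v in range(226,250,3)])
row=s[150];print('cheeks',[ (u,row[u].round().tolist()) for u in range(215,440,12)])
```

```text
(331, 196) [20. 15. 49.] [85 53 25]
(331, 204) [20. 14. 82.] [63 59 52]
(332, 210) [29. 15. 82.] [62 57 51]
(331, 212) [32. 14. 80.] [39 37 34]
(331, 242) [ 40.  12. 154.] [106 105 105]
(331, 237) [ 35.  12. 152.] [80 79 79]
(320, 100) [-112.   -1.   88.] [99 98 99]
(320, 150) [-41.  -1.  11.] [19 17 15]
(331, 99) [-113.   12.   87.] [86 86 86]
(331, 102) [-109.   12.   87.] [80 80 79]
top 235 [26.5313288  14.16333721 80.70221983]
body 207 [21.31636959 13.8207175  57.29810626]
floor z 11.150531789602242
[[84.0, -50.0, 11.0], [89.0, -50.0, 12.0], [95.0, -50.0, 11.0], [100.0, -50.0, 12.0], [36.0, -35.0, 152.0], [39.0, -34.0, 155.0], [40.0, -34.0, 158.0], [43.0, -34.0, 160.0]]
[[83.0, -1.0, 12.0], [89.0, -1.0, 12.0], [95.0, -1.0, 10.0], [100.0, -1.0, 11.0], [35.0, -1.0, 153.0], [38.0, -1.0, 155.0], [40.0, -1.0, 159.0], [42.0, -1.0, 161.0]]
[[84.0, 17.0, 10.0], [89.0, 17.0, 10.0], [94.0, 17.0, 12.0], [100.0, 18.0, 10.0], [36.0, 12.0, 153.0], [38.0, 11.0, 155.0], [41.0, 11.0, 158.0], [42.0, 11.0, 162.0]]
cheeks [(215, [-64.0, -105.0, 161.0]), (227, [-63.0, -94.0, 156.0]), (239, [-56.0, -95.0, 109.0]), (251, [-47.0, -95.0, 52.0]), (263, [-41.0, -87.0, 11.0]), (275, [-41.0, -68.0, 12.0]), (287, [-41.0, -50.0, 11.0]), (299, [-41.0, -32.0, 13.0]), (311, [-41.0, -14.0, 11.0]), (323, [-41.0, 4.0, 11.0]), (335, [-41.0, 22.0, 12.0]), (347, [-41.0, 40.0, 11.0]), (359, [-41.0, 58.0, 10.0]), (371, [-41.0, 76.0, 12.0]), (383, [-41.0, 94.0, 10.0]), (395, [-51.0, 95.0, 77.0]), (407, [-59.0, 95.0, 129.0]), (419, [-64.0, 97.0, 161.0]), (431, [-39.0, 171.0, -1.0])]
```

Run:
```python
from h import *
ctrl.move_ptp([420,130,400],downR(-ex))
ctrl.move_ptp([433,-14,220],downR([-1,0,0]))
ctrl.gripper_to(56)
ctrl.hold(.2)
cam=camw('wrist');p,d=grab('wrist','w4');W=cloud(d,cam)
u,v=proj([433,-14,72],cam);print(u,v)
pt=W[int(v)-45:int(v)+45,int(u)-45:int(u)+45].reshape(-1,3);m=(pt[:,2]>66)&(pt[:,2]<80);print(m.sum(),np.median(pt[m],0),pt[m].min(0),pt[m].max(0))
m=(pt[:,2]>10)&(pt[:,2]<66);print(np.median(pt[m],0),pt[m].min(0),pt[m].max(0))
print(sensors.read_state()['t'])
```

```text
320.0636372648501 187.97286657744235
469 [433.37958867 -17.89574434  71.05846188] [422.40286868 -29.64725371  66.11933381] [445.8911909   -6.21278877  73.16831369]
[483.75921518   2.82134353  37.73871178] [422.58611724 -29.83606914  10.01566562] [495.71584466  23.13624151  65.80319016]
15.1
```

View pics/w4.png

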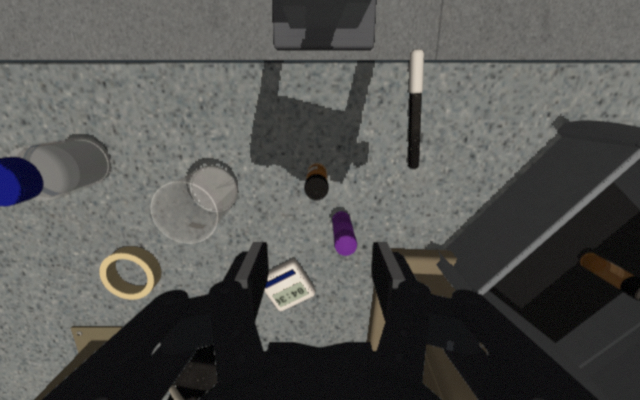

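The wrist view shows the amber vial with black cap at (316,183), and the purple one at (344,235) clear of the fingers. Vial centre is (433.7, -17.9). Picking it.

Run:
```python
from h import *
R=downR([-1,0,0])
ctrl.move_l([433.6,-17.9,120],R,vel=150)
print(ctrl.move_l([433.6,-17.9,52],R,vel=80,threshold=10))
ctrl.gripper_to(15,35)
s=sensors.read_state();print(s['grip_width'],s['eef_pos'],s['force'])
ctrl.move_l([433.6,-17.9,200],R,vel=120)
ctrl.hold(.1)
s=sensors.read_state();print(s['grip_width'],s['t']);grab('wrist','w5');grab('scene','s5')
```

```text
False
23.274440133573645 [434.05827366 -17.87206116  52.48744138] [0.52574666 1.58751751 2.77592597]
22.930655495531443 18.7917
```

View pics/w5.png

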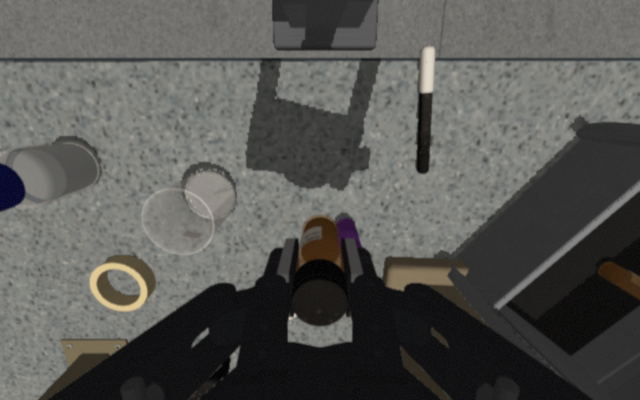

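The vial is held upright at (320,265), width 23 mm. Carrying it to the store.

Run:
```python
from h import *
R=downR(-ex)
ctrl.move_l([425,40,320],downR([-1,0,0]),vel=250)
ctrl.move_ptp([425,140,380],R)
ctrl.move_ptp(S2W(-50,-12,300),R)
ctrl.move_l(S2W(-50,-12,80),R,vel=120,threshold=25)
ctrl.hold(.2)
print(sensors.read_state()['force'],sensors.read_state()['eef_pos'])
h=ctrl.move_l(S2W(-50,-12,62),R,vel=15,threshold=5)
s=sensors.read_state();print(h,W2S(s['eef_pos']),s['force'],s['grip_width'],s['t'])
```

```text
[-0.13320736  0.2706527   0.04983718] [516.42313291 247.54791293  80.46107333]
True [-50.10834691 -11.9155846   64.53190765] [-0.21330752 -0.51343597  4.02979083] 23.175785309632445 24.075
```

Contact came at TCP z = 64.5, exactly the expected standing height. Releasing.

Run:
```python
from h import *
R=downR(-ex)
ctrl.gripper_to(44)
s=sensors.read_state();P=np.array(s['eef_pos'])
ctrl.move_l([P[0],P[1],P[2]+100],R,vel=100)
ctrl.move_l(S2W(-30,0,330),R,vel=200)
ctrl.hold(.2)
cam=camw('wrist');p,d=grab('wrist','w6');s=W2S(cloud(d,cam))
for c in((-50,-12),(27,14)):
    u,v=proj(S2W(c[0],c[1],80),cam).astype(int);q=s[v-25:v+25,u-25:u+25].reshape(-1,3)
    m=(q[:,2]>70)&(q[:,2]<92)&(abs(q[:,0]-c[0])<30)&(abs(q[:,1]-c[1])<30);print((u,v),m.sum(),np.median(q[m],0))
print(sensors.read_state()['t'])
```

```text
(np.int64(310), np.int64(152)) 296 [-51.3519834  -12.74404754  82.9292477 ]
(np.int64(330), np.int64(209)) 210 [27.52377533 14.59899619 80.88664834]
26.7917
```

View pics/w6.png

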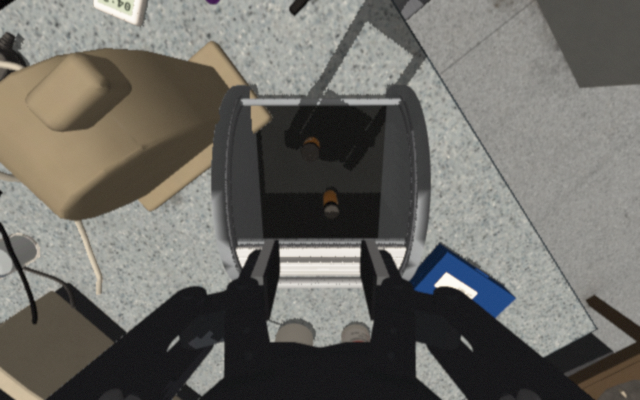

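Both vials are standing: the new one at (310,150), the old one at (331,203), unmoved. Now I shut the door.

Run:
```python
from h import *
ctrl.move_ptp(*barpose(1.5,0,back=110))
print(ctrl.move_l(*barpose(1.5,0),vel=100,threshold=12))
ctrl.gripper_to(5,25)
s=sensors.read_state();print(s['grip_width'],s['force'],s['t'])
if 8<s['grip_width']<13:
  for q in np.r_[np.linspace(1.5,0,10)[1:],-.02,-.04,-.06]:
    lean=np.interp(q,[0,.2,.9],[.62,.5,0])
    h=ctrl.move_l(*barpose(q,lean),vel=90 if q>.01 else 30,threshold=40 if q>.01 else 20)
    s=sensors.read_state();P=s['eef_pos']+6*np.array(s['eef_rot'])[:,2];b=W2S(P)
    print(round(q,2),h,'q=',round(np.arctan2(b[2]-45,-b[0])-.445,3),'r',round(np.hypot(b[0],b[2]-45),1),s['force'].round(1),round(s['grip_width'],1),round(s['t'],1))
    if h:break
```

```text
False
9.907858379588792 [1.71688369 2.40388276 2.19849524] 29.8917
1.33 False q= 1.334 r 163.7 [0.9 0.8 6.9] 10.0 30.3
1.17 False q= 1.17 r 164.2 [0.  1.4 9.8] 10.2 30.8
1.0 False q= 0.998 r 162.8 [-0.7 -0.5  7.1] 9.8 31.2
0.83 False q= 0.826 r 162.3 [-1.3 -3.   5.7] 9.9 31.7
0.67 False q= 0.659 r 161.9 [ 0.  -4.9  3.5] 9.9 32.1
0.5 False q= 0.497 r 161.7 [ 2.8 -4.2 -0.3] 9.8 32.6
0.33 False q= 0.332 r 161.6 [ 3.7 -4.4 -2.3] 9.8 33.1
0.17 False q= 0.166 r 161.5 [ 4.5 -1.6 -4.4] 10.3 33.5
0.0 False q= 0.011 r 161.1 [ 5.5  1.6 -0.5] 10.2 34.6
-0.02 True q= 0.009 r 160.8 [-4.9 -3.3  7.6] 10.1 34.8
```

Run:
```python
from h import *
h=ctrl.move_l(*barpose(-.02,.62),vel=30,threshold=25);print(h,sensors.read_state()['force'])
ctrl.gripper_to(45)
s=sensors.read_state();P=np.array(s['eef_pos']);R=np.array(s['eef_rot'])
ctrl.move_l(P-110*R[:,2],R,vel=120)
ctrl.hold(.2)
cam=camw('wrist');p,d=grab('wrist','w7');s=W2S(cloud(d,cam))
rad=np.hypot(s[...,0],s[...,2]-45);m=(rad>152)&(rad<172)&(s[...,2]>80)&(abs(s[...,1])<45)
q=s[m];c=np.median(q,0);o=W2S(-cam[1].T@cam[2]);e=(o-c)*[1,0,1];e/=np.linalg.norm(e);c2=c-e*5
print(m.sum(),c,c2,'q',np.arctan2(c2[2]-45,-c2[0])-.445)
grab('scene','s7');print(sensors.read_state()['t'])
```

```text
False [-2.64322049  1.94878984 15.19382469]
1348 [-147.14490589    3.59168788  118.10080349] [-144.14864068    3.59168788  114.09800513] q 0.0019935559189687146
36.9
```

View pics/w7.png

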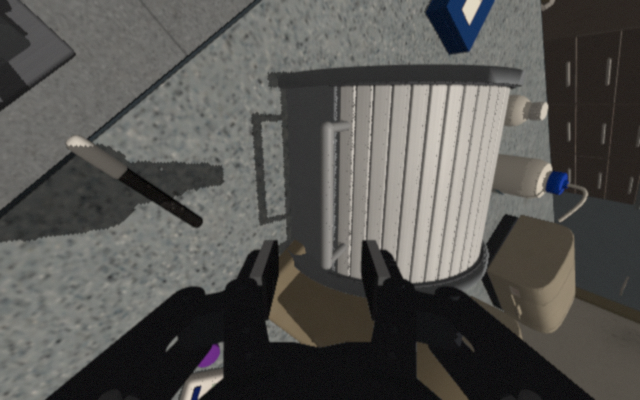

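View pics/s7.png

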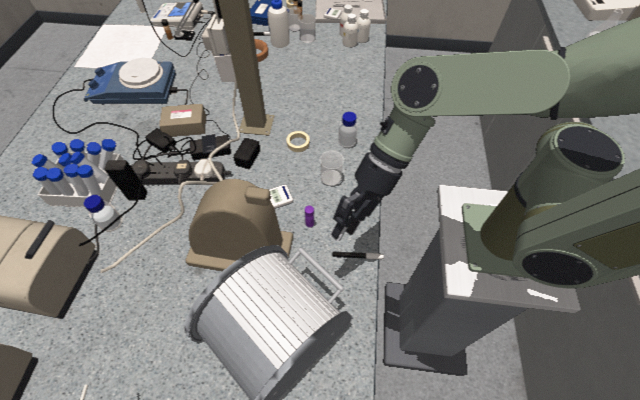

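The bar sits at (328,190) in the wrist view with no gap below it, measured q ≈ 0.002. The scene view shows the bystanders where they were, and the robot clear of everything. Handing in.

```bash
python3 -c "
from h import *
ctrl.finish_job()"
```

```text
the job is handed in; nothing more can be done
```

The amber vial is standing in the sample store with the door shut, and the job was handed in at about 37 s of the 72 s allowed.

- **Opening:** I gripped the pull bar and rolled the door from about 0.2 rad (it was slightly open at the start) up to the stop at 1.5 rad.
- **Placing:** I lifted the amber vial with the black cap, leaving the purple one alone. I set it upright on the floor about 50 mm in front of the floor's centre and 12 mm to its right, and let go. Contact came at the height expected for a vial standing on the floor.
- **Closing:** I rolled the door shut until it met the stop, released the bar and backed off.

**Last checks:**
- Before closing, the camera showed both vials upright. The original one was within about 1 mm of its earlier position.
- After closing, the door measured about 0.002 rad with no visible gap.
- The final overall picture showed the other things on the bench where they were and the gripper clear of everything.
- The vials could not be seen again once the door was shut.
- One small disagreement: from the arm's own position the door stopped at about 0.009 rad, against 0.002 from the camera. That is within calibration error.

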